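# Pull a hopper vent open with the hook pole

### The job

The little hopper vent on the trial stand is shut on its spring catch. Take the hook pole from its notch in the saddle, catch the ring on the sash's top rail with the hook, and pull the sash down steadily until it is fully open against its stays, without letting it fly open. Use only the pole on the vent; then unhook it and lay the pole back in its notch in the saddle, hook downwards, leaving everything else where it is.

Things in the scene. Friction and masses are not known exactly. Their poses are not given: they have to be found in the camera images.
- vent: Ash frame 380 mm wide on an 18 mm plywood stand, fixed; in it a bottom-hinged sash, brass quadrant stays at both sides (reaching 90 mm into the room, under 210 mm high), a spring catch in the head. Origin on the bench under the frame's middle; x away from the room, y along the frame, z up. Frame and shut sash are flush on the room side, 20 mm to -x of the origin. Frame top 338 mm high.
- sash (a joint): Opening angle of the sash about its bottom hinge (rad): 0 shut, grows as its top edge comes into the room (-x of the vent) and down, 0.55 hard on the stays. Sash 306 mm wide, 246 high, 30 thick. Stiff hinge (about 1.4 N m, so 6 N at the ring): it stays where it is left, and drags a little more when moved fast. The catch adds about 9 N at the ring in the first 10 mm.
- hinge_line (a point): Middle of the sash's hinge line, on the vent's room-side face, 55 mm above the bench. The hinge axis runs along the vent's y.
- rail_mid (a point): Middle of the sash's top rail on its room-side face, 226 mm above the hinge line, 20 mm below the sash's top edge; moves with the sash. The brass ring plate (26 mm wide, 30 high, its staple 8 mm off the face) was screwed on by hand at this height, but anywhere between rail_left and rail_right: where is not measured, find it by feel or by eye.
- rail_left (a point): 40 mm to +y of rail_mid: the farthest left that the middle of the ring plate can be. The ring (6 mm brass bar, 30 mm clear inside, 42 mm outside) hangs on the staple 6 mm off the face, swings about an axis along y, and stiffly stays where it was left: at the start it stands out into the room, drooping 0.1 to 0.8 rad below level (not measured). Its hole opens upwards.
- rail_right (a point): 40 mm to -y of rail_mid: the farthest right that the middle of the ring plate can be.
- pole: Short hook pole, 160 g: square hardwood handle 130 mm long, 24 mm thick with rounded edges, then an 8 mm steel rod that ends in a hook bent squarely down. Origin at the middle of the handle; x along the pole to the hook, z the other way from the hook's leg. The hook's leg is 8 mm thick, stands 120 mm along x and reaches from the rod's axis to 42 mm below it.
- hook_tip (a point): End of the hook's leg: 120 mm along x and 42 mm below the pole's origin.
- saddle: Plywood saddle 140 x 190 mm fixed to the bench, two upright cheeks (at x = +-46 mm, 10 mm thick, 81 mm high) with two notches each, 30 mm wide and 18 mm deep, that carry two tools side by side along its x axis, handles' axes 75 mm above the bench. Origin under its middle.
- notch_a (a point): Middle of the saddle's notch at +y (45 mm from the middle): where the origin of a tool lying in it is. Holds the pole or the chisel.
- notch_b (a point): The same for the notch at -y.
- chisel: Paring chisel in the saddle's other notch, handle like the pole's, 115 mm from its origin to the blade's end. Bystander.
- case: Clear screw organiser case 164 x 224 x 51 mm with a dark lid, fixed. Origin under its middle. Bystander.
- offcut: Oak offcut 120 x 45 x 30 mm. Bystander.
- mallet: Joiner's mallet lying down, head 100 x 55 x 60 mm at +x, handle towards -x, 250 mm overall. Bystander.
- tape: Roll of tape lying flat, 90 mm across, 24 mm high. Bystander.
- glue: Glue bottle, 60 mm across, 170 mm high. Bystander.
- jar: Black plastic pot, 76 mm across, 95 mm high. Bystander.
- square: Try square, stock 110 mm, blade 100 mm, 22 mm high. Bystander.
There are look-alikes about, which are no part of the job. Several things look just like the saddle: the one meant starts farthest to the robot's right.

How it is judged:
By the outcome, as a careful person would: the job done as asked, in the order asked, and still so for the second after the job is handed in, with the robot touching nothing.
It also fails if it takes over 61 s, if anything falls off the work surface, if the arm or the gripper's body presses on something with over 40 N, if the wrist force passes 120 N, or if a joint passes its speed limit or range.

### The arm

A 7-joint arm with a two-finger parallel gripper is mounted at the origin on the work surface. World frame = base frame: x ahead of the robot, y to its left, z up, the work surface at z = 0. Lengths are in m, angles in rad, forces in N, time in s.
With the tool pointing down it reaches from about 0.35 to 0.9 m from the base axis. Payload 19.9 kg.
Tool frame: the origin (TCP) lies between the finger pads; the fingertips stand 25 mm ahead of it and the grasp point (between the pads) lies 6 mm ahead of it; z points along the fingers, y is the line along which they close (so a half turn about z gives the same grasp; the last joint's range is limited). The gripper opens to 85 mm and grips with 20 to 120 N. Pads are 22 mm wide; open, the fingers measure 114 mm over their backs; the gripper's body (76 mm by 85 mm) begins 54 mm behind the grasp point. The pads swing forward as they close: fully open they stand 13 mm farther back than shut.
Start: joints at [1.216, 0.417, -0.01, 1.614, 0.005, 1.111, -0.053], TCP at [0.192, -0.595, 0.256] pointing down, gripper open.
Joint ranges: [-2.81, 2.81], [-0.39, 2.02], [-1.27, 1.25], [0.06, 2.57], [-1.19, 4.33], [0.19, 2], [-2.82, 2.82]. Speed limits (rad/s): [1.89, 1.89, 2.39, 2.39, 3.01, 3.01, 3.01].

### API

Orientations are given as a unit quaternion [w, x, y, z].
In Python, from cell import bot gives the robot as it stands.
- The arm moves only by the shell command python3 -m jog 'ROWS' [FORCE]. ROWS is 1 to 20 rows, parted by semicolons, with the numbers parted by spaces; each row has 7 numbers: the finger opening in m, then dx, dy, dz in shares of the most that a row can go, 1 being 62.5 mm, then a rotation vector rx, ry, rz in rad; each row shifts and turns the commanded pose from where the row before left it, along the tool's axes as they then stand; what a row does not reach is not made up. A row lasts 1/8 s, in which the tool goes at most 0.0625 m and 0.188 rad, less where a joint would pass 70% of its speed; a pose out of reach is approached as far as the arm can. The fingers move at their own pace and stop on an object; FORCE is the grip in N (left out, the last holds). Time passes only in rows, so rows that do not move let the fingers close. It prints the time, the measured TCP pose, the force, the opening and the grip force at its end. Input that does not fit is refused with a message, and nothing moves.
- bot.get_state(): the state, without advancing time (a new reading comes with each control period).
- bot.camera(name): name is "scene" or "top"; returns a dict with "img" (400x640x3 uint8, red, green, blue), "K" (3x3 intrinsics, pixels), "k1" (the pictures are not rectified: a ray, as slopes to the right and down, at radius r is drawn at 1 + k1 r^2 times it, then the intrinsics apply), "xyz" and "attitude" of the camera in the world. Camera axes: x right, y down, z forward; pixel columns grow to the right and rows downward; lengths in m; the calibration is good to about 2 mm. A picture is of the moment at which its call begins. There is no depth.
- bot.close_job(): hands the job in; it is judged then, once.
The state is a dict: "time": time; "q": joint angles; "qvel": joint speeds; "joint_efforts": joint torques, N m; "eef_pos": TCP position; "eef_rot": TCP orientation; "ft_force": force on the tool from outside, world axes, zero at the start; "moment": the same for the moment, N m; "width": finger opening in m; "finger_force": force on a finger pad.
Only numpy, scipy, OpenCV 4.12 (cv2) and the standard library are available. Lean on these libraries where they do the work, as an engineer would, in place of code of your own. Each camera call takes 0.05 s, during which the arm holds its last target. There are 200 camera calls.

## Working session

There is one attempt and no reset: what is moved stays moved. The work goes in short steps, Python scripts to look and compute and a shell command to move; the robot and the scene stay as the last step left them, time stands still between calls to the robot, and variables do not carry over. Pictures are saved under pics/ and viewed, at most 12 in all, crops included, and the job is handed in when it is done.

```bash
mkdir -p pics; ls; python3 - <<'E'
from cell import bot
import cv2
for n in("scene","top"):
    c=bot.camera(n); cv2.imwrite(f"pics/{n}0.png",c["img"][:,:,::-1]); print(n,c["K"],c["k1"],c["xyz"],c["attitude"])
print(bot.get_state())
E
```

```text
pics
scene [[376.45833694   0.         321.15809438]
 [  0.         376.45833694 196.27125122]
 [  0.           0.           1.        ]] -0.04187362331369511 [0.22922587 0.8558495  1.03887385] [ 0.05732254 -0.14679216  0.90877154 -0.38639421]
top [[475.70375235   0.         321.51448635]
 [  0.         475.70375235 207.04733735]
 [  0.           0.           1.        ]] -0.14005072998650506 [0.38016666 0.0079748  1.65620098] [-0.02838364  0.71168455 -0.70156058  0.02263235]
{'time': 0.1, 'q': array([ 1.21650138,  0.41789189, -0.0103405 ,  1.61412131,  0.00469615,
        1.11070738, -0.05298638]), 'qvel': array([-0.00121703, -0.00090637, -0.00029899, -0.00196115, -0.00252622,
        0.00077512, -0.00092563]), 'joint_efforts': array([ 2.08338075e-03, -8.65826368e+01,  6.80060796e-01, -4.35639024e+01,
        1.91827188e-02,  4.79476381e-03, -1.04432374e-04]), 'eef_pos': array([ 0.19224954, -0.59439068,  0.25573353]), 'eef_rot': array([-5.38868105e-04,  9.87790451e-01,  1.55787420e-01, -1.19138913e-04]), 'ft_force': array([ 0.998023  ,  0.2818945 , -0.36077705]), 'moment': array([-0.00771677, -0.00775645, -0.01694969]), 'finger_force': 0.0, 'width': 0.08521423620385538}
```

View pics/scene0.png

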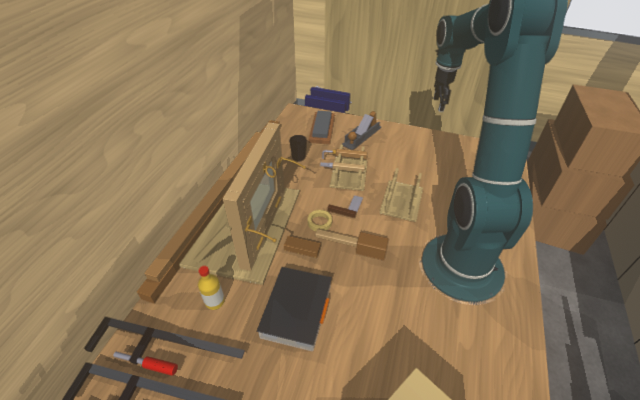

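View pics/top0.png

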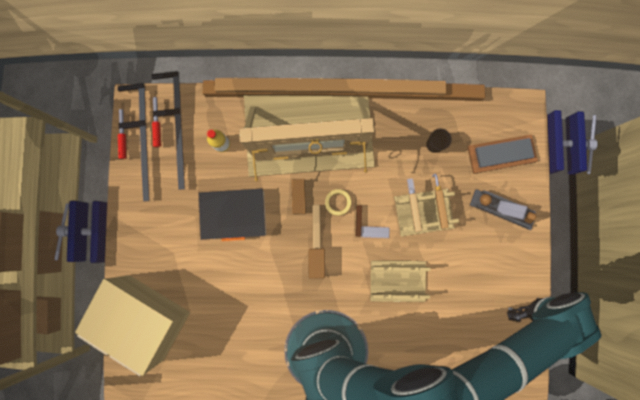

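The top view has +x up and +y left. The saddle with the tools is at about (427,207), the empty look-alike at (400,280), the vent's frame at (307,130), and the ring plate at about (315,146). I'll enlarge the saddle and the vent.

```bash
python3 - <<'E'
import cv2,numpy as np
t=cv2.imread("pics/top0.png");s=cv2.imread("pics/scene0.png")
r=lambda im,x,y,w,h,k:cv2.resize(im[y:y+h,x:x+w],None,fx=k,fy=k,interpolation=cv2.INTER_CUBIC)
cv2.imwrite("pics/a.png",np.vstack([r(t,380,165,100,75,8)]))
cv2.imwrite("pics/b.png",np.vstack([r(t,230,90,160,60+25,5)[:300*2],]))
cv2.imwrite("pics/c.png",r(s,220,115,160,120,5))
E
```

```text
(no output)
```

View pics/a.png

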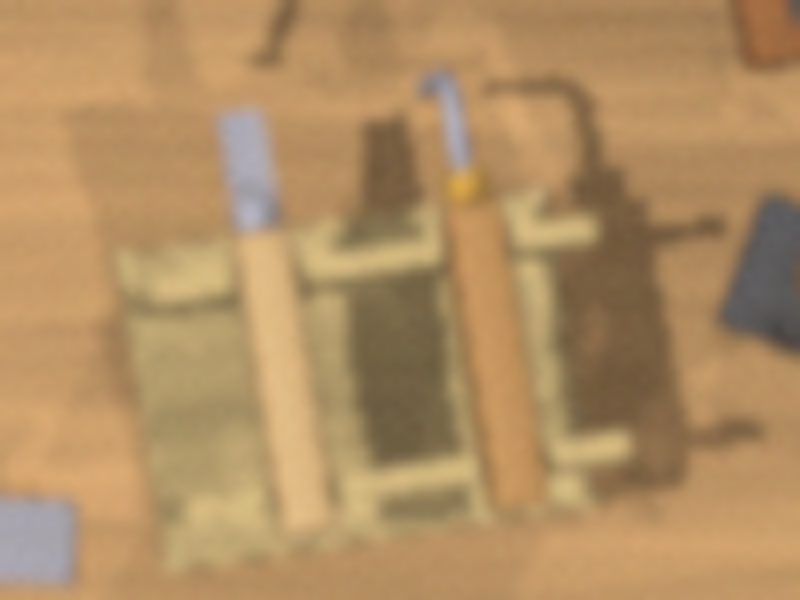

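View pics/b.png

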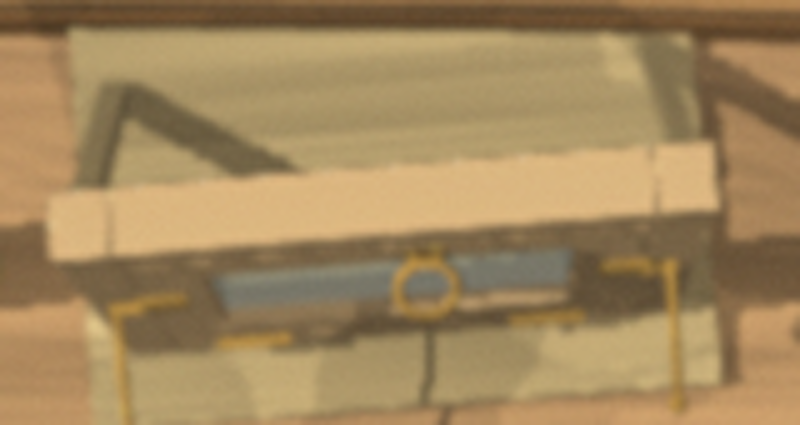

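View pics/c.png

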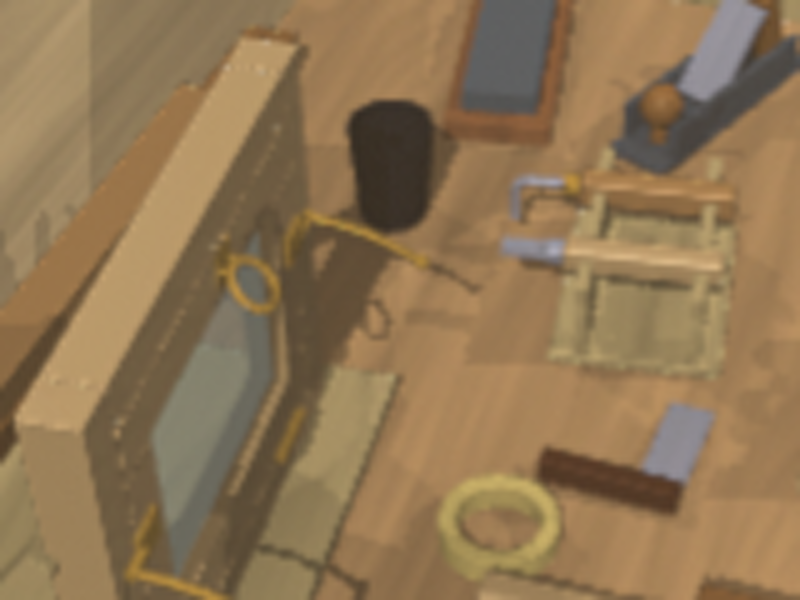

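```bash
cat >h.py <<'E'
import numpy as np,cv2
from scipy.spatial.transform import Rotation as R
from scipy.optimize import least_squares
rot=lambda q:R.from_quat(np.r_[q[1:],q[0]])
C={"scene":(376.45833694,321.15809438,196.27125122,-0.04187362331369511,[0.22922587,0.8558495,1.03887385],[0.05732254,-0.14679216,0.90877154,-0.38639421]),
"top":(475.70375235,321.51448635,207.04733735,-0.14005072998650506,[0.38016666,0.0079748,1.65620098],[-0.02838364,0.71168455,-0.70156058,0.02263235])}
def proj(n,P):
    f,cx,cy,k,t,q=C[n]; p=rot(q).inv().apply(np.atleast_2d(P)-t); s=p[:,:2]/p[:,2:]
    s=s*(1+k*(s**2).sum(1,keepdims=True)); return s*f+[cx,cy]
def onz(n,uv,z): # point on height z
    return least_squares(lambda a:(proj(n,[a[0],a[1],z])[0]-uv),[.5,0]).x
def tri(uvs): # dict cam->uv
    r=least_squares(lambda a:np.hstack([proj(n,a)[0]-u for n,u in uvs.items()]),[.5,0,.2]); return r.x,r.fun
crop=lambda u,v,x,y,k:np.array([x+(u+.5)/k-.5,y+(v+.5)/k-.5])
E
python3 - <<'E'
from h import *
A=lambda u,v:crop(u,v,380,165,8);B=lambda u,v:crop(u,v,230,90,5);S=lambda u,v:crop(u,v,220,115,5)
np.set_printoptions(precision=4,suppress=True)
f=onz("top",A(470,203),.087);n=onz("top",A(520,503),.087);d=f-n
print("handle",f,n,(f+n)/2,np.hypot(*d),np.degrees(np.arctan2(d[1],d[0])))
h=onz("top",A(440,78),.079);print("rod end",h,np.hypot(*(h-(f+n)/2)))
print("handle tri",tri({"top":A(470,203),"scene":S(585,183)}),tri({"top":A(520,503),"scene":S(737,200)}))
for a,b in (((50,262),(717,212)),((48,200),(715,145))):
    p,q=onz("top",B(*a),.338),onz("top",B(*b),.338);e=p-q
    print("frame",p,q,np.hypot(*e),np.degrees(np.arctan2(-e[0],e[1])))
print("ring",tri({"top":B(426,286),"scene":S(252,283)}));print("staple",tri({"top":B(425,254),"scene":S(223,265)}))
for c in ((128,240),(595,232),(165,570)): print("sad",onz("top",A(*c),.08))
for c in ((30+0,415),(297,40)): print("frame scene",onz("scene",S(*c),.338))
print("front scene",onz("scene",S(88,430),.338),onz("scene",S(300,48),.338))
E
```

```text
handle [ 0.5563 -0.3676] [ 0.4313 -0.3883] [ 0.4938 -0.3779] 0.12664822528044262 9.421228704813313
rod end [ 0.6098 -0.357 ] 0.1179068673296738
handle tri (array([ 0.5556, -0.3697,  0.0792]), array([ 0.0968,  0.4687, -0.5941, -0.0694])) (array([ 0.4299, -0.3911,  0.0771]), array([ 0.0835,  0.5173, -0.6474, -0.0655]))
frame [0.6566 0.2539] [ 0.6898 -0.1228] 0.37813995224974184 5.031854359399895
frame [0.6925 0.2562] [ 0.7286 -0.1216] 0.3795934306283773 5.45926160723094
ring (array([0.658 , 0.0423, 0.2713]), array([ 0.0326,  0.1048, -0.1152, -0.0171]))
staple (array([0.6756, 0.0432, 0.2819]), array([-0.0373, -0.1162,  0.1282,  0.0194]))
sad [ 0.5392 -0.2248]
sad [ 0.5457 -0.4226]
sad [ 0.402  -0.2408]
frame scene [0.6887 0.2509]
frame scene [ 0.694 -0.129]
front scene [0.6541 0.2512] [ 0.6883 -0.1207]
```

Findings:
- **Pole:** it lies in notch_b with its origin near (0.494, -0.378) and a yaw of about 9.5°.
- **Vent:** its yaw is about 5.2°, and the room face is at about (0.672, 0.065).
- **Ring:** its centre is near (0.657, 0.042, 0.271).

Next I'll move above the pole.

Units first: shifts go in shares of 62.5 mm. So 0.0354 m is 0.5664, -0.0114 m is -0.1824.

```bash
cat >>h.py <<'E'
def go(xyz,yaw=None,pose=None):
    from cell import bot
    s=bot.get_state(); Rt=rot(s["eef_rot"]); t=Rt.as_matrix()
    np.set_printoptions(precision=4,suppress=True)
    print("tool delta",t.T@(np.array(xyz)-s["eef_pos"]),"yaw",np.degrees(np.arctan2(t[1,0],t[0,0])),"toolz",t[:,2],"F",s["ft_force"],"w",s["width"],s["finger_force"])
    if yaw is not None:
        c,q=np.cos(np.radians(yaw)),np.sin(np.radians(yaw))
        print("rotvec",(Rt.inv()*R.from_matrix(np.array([[c,q,0],[q,-c,0],[0,0,-1]]))).as_rotvec())
E
python3 -m jog '0.07 0.5664 -0.1824 0 0 0 0;0.07 0.5664 -0.1824 0 0 0 0;0.07 0.5664 -0.1824 0 0 0 0;0.07 0.5664 -0.1824 0 0 0 0;0.07 0.5664 -0.1824 0 0 0 0;0.07 0.5664 -0.1824 0 0 0 0;0.07 0.5664 -0.1824 0 0 0 0;0.07 0.5664 -0.1824 0 0 0 0;0.07 0.5664 -0.1824 0 0 0 0;0.07 0.5664 -0.1824 0 0 0 0;0.07 0 0 0 0 0 0.147;0.07 0 0 0 0 0 0;0.07 0 0 0 0 0 0'
python3 -c "
from h import *
go([.494,-.378,.15],9.5)"
```

```text
time: 1.72
eef_pos: [0.4936, -0.3776, 0.2561]
eef_rot: [-0.0, 0.996, 0.084, -0.0]
ft_force: [-0.9, 0.3, 0.2]
width: 0.0696
finger_force: 0.0
tool delta [0.0003 0.0005 0.1061] yaw 9.64241348088689 toolz [-0.0005  0.     -1.    ] F [-0.9338  0.2968  0.2455] w 0.06963099702285842 0.0
rotvec [-0.0001  0.0004  0.0025]
```

```bash
python3 -m jog '0.07 0 0 0.56 0 0 0;0.07 0 0 0.56 0 0 0;0.07 0 0 0.56 0 0 0;0.07 0 0 0.56 0 0 0;0.07 0 0 0.32 0 0 0;0.07 0 0 0.24 0 0 0;0.07 0 0 0 0 0 0' 
python3 -m jog '0.04 0 0 0 0 0 0;0.03 0 0 0 0 0 0;0.01 0 0 0 0 0 0;0.01 0 0 0 0 0 0;0.01 0 0 0 0 0 0;0.01 0 0 0 0 0 0;0.01 0 0 0 0 0 0;0.01 0 0 0 0 0 0' 100
```

```text
time: 2.6
eef_pos: [0.4939, -0.3772, 0.0808]
eef_rot: [-0.0, 0.997, 0.083, -0.0]
ft_force: [-0.2, 0.4, 0.6]
width: 0.07
finger_force: 0.0
time: 3.6
eef_pos: [0.4944, -0.3776, 0.0824]
eef_rot: [0.001, 0.997, 0.083, 0.001]
ft_force: [-2.1, 0.4, 9.3]
width: 0.0229
finger_force: 98.5
```

```bash
python3 -m jog '0.01 0 0 -0.16 0 0 0;0.01 0 0 -0.48 0 0 0;0.01 0 0 -0.64 0 0 0;0.01 0 0 -0.8 0 0 0;0.01 0 0 -0.8 0 0 0;0.01 0 0 -0.8 0 0 0;0.01 0 0 -0.48 0 0 0;0.01 0 0 0 0 0 0' 110
python3 -m jog '0.01 0.1184 -0.64 0 0 0 0;0.01 0.1184 -0.64 0 0 0 0;0.01 0.1184 -0.64 0 0 0 0;0.01 0.1184 -0.64 0 0 0 0;0.01 0.1184 -0.64 0 0 0 0;0.01 0.1184 -0.64 0 0 0 0;0.01 0.1184 -0.64 0 0 0 0;0.01 0.1184 -0.64 0 0 0 0;0.01 0.1184 -0.64 0 0 0 0;0.01 0.1184 -0.64 0 0 0 0.075;0.01 0 0 0 0 0 0;0.01 0 0 0 0 0 0'
python3 - <<'E'
from h import *; from cell import bot
go([.5375,.0314,.35],5.2)
t=bot.camera("top")["img"];s=bot.camera("scene")["img"]
r=lambda im,x,y,w,h,k:cv2.resize(im[y:y+h,x:x+w],None,fx=k,fy=k,interpolation=cv2.INTER_CUBIC)
cv2.imwrite("pics/d.png",np.hstack([r(t,290,110,57,75,7),r(s,240,110,57,75,7)])[:,:,::-1])
E
```

```text
time: 4.6
eef_pos: [0.4945, -0.3775, 0.3442]
eef_rot: [0.001, 0.997, 0.083, 0.002]
ft_force: [-0.3, 0.1, -3.2]
width: 0.0226
finger_force: 110.7
time: 6.1
eef_pos: [0.5007, 0.0289, 0.3407]
eef_rot: [0.0, 0.999, 0.046, -0.001]
ft_force: [-1.0, -0.6, -2.4]
width: 0.0224
finger_force: 110.7
tool delta [ 0.0369  0.0008 -0.0093] yaw 5.222614428399986 toolz [-0.0011 -0.0003 -1.    ] F [-0.9934 -0.5757 -2.3952] w 0.022380284767707464 110.6571900844574
rotvec [0.0002 0.0011 0.0004]
```

View pics/d.png

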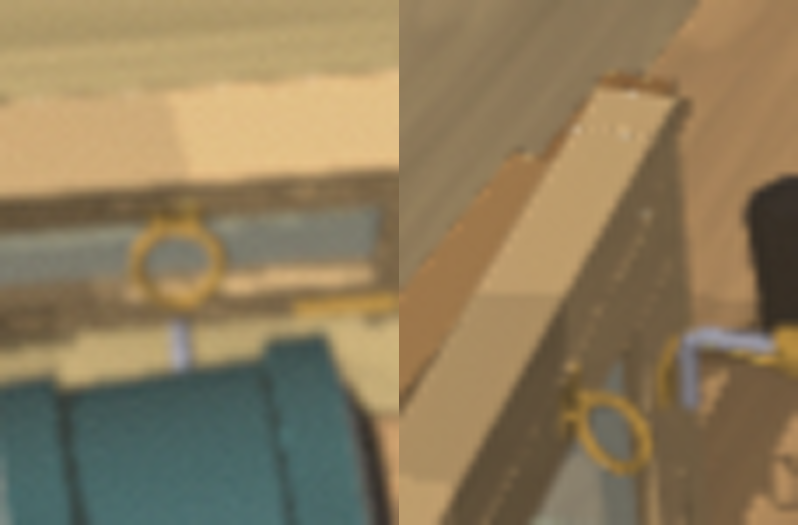

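Left panel (top camera): the ring is centred at (178,262), and the end of the rod is just short of it at (179,322). Right panel (scene camera): the ring is centred at (615,432), the hook's corner is at (688,338) and its tip at (691,403).

```bash
python3 - <<'E'
from h import *
T=lambda u,v:crop(u,v,290,110,7);S=lambda u,v:crop(u-399,v,240,110,7)
np.set_printoptions(precision=4,suppress=True)
print("ring",tri({"top":T(178,262),"scene":S(615,432)}))
print("staple",tri({"top":T(178,222),"scene":S(572,408)}))
print("outer",tri({"top":T(178,300),"scene":S(645,463)}))
print("top rodend",onz("top",T(179,322),.3407-.0074+.004))
c=np.array([.5007,.0289,.3333]);x=np.array([.9959,.0905,0])
for nm,p in(("corner",c+.12*x),("tip",c+.12*x-[0,0,.042]),("end",c+.124*x+[0,0,.004])):
    print(nm,p,"top",(proj("top",p)[0]-[290,110]+.5)*7,"scene",(proj("scene",p)[0]-[240,110]+.5)*7+[399,0])
E
```

```text
ring (array([0.6572, 0.0416, 0.2707]), array([ 0.0622,  0.2005, -0.2203, -0.0327]))
staple (array([0.6744, 0.0423, 0.2802]), array([-0.1566, -0.4895,  0.54  ,  0.0817]))
outer (array([0.6437, 0.0417, 0.2561]), array([ 0.0587,  0.1945, -0.2128, -0.031 ]))
top rodend [0.62   0.0394]
corner [0.6202 0.0398 0.3333] top [178.8303 323.8265] scene [682.4325 336.3196]
tip [0.6202 0.0398 0.2913] top [180.9693 341.9834] scene [688.7128 411.3877]
end [0.6242 0.0401 0.3373] top [177.8764 312.2326] scene [672.9256 327.6271]
```

```bash
python3 -m jog '0.01 0.224 0 0 0 0 0;0.01 0.224 0 0 0 0 0;0.01 0.208 0.016 0 0 0 0;0.01 0 0 0 0 0 0;0.01 0 0 0.128 0 0 0;0.01 0 0 0.128 0 0 0;0.01 0 0 0.128 0 0 0;0.01 0 0 0 0 0 0'
python3 -m jog '0.01 0 0 0.128 0 0 0;0.01 0 0 0.128 0 0 0;0.01 0 0 0.128 0 0 0;0.01 0 0 0 0 0 0'
python3 - <<'E'
from h import *; from cell import bot
t=bot.camera("top")["img"];s=bot.camera("scene")["img"]
r=lambda im,x,y,w,h,k:cv2.resize(im[y:y+h,x:x+w],None,fx=k,fy=k,interpolation=cv2.INTER_CUBIC)
cv2.imwrite("pics/e.png",np.hstack([r(t,290,110,57,75,7),r(s,240,110,57,75,7)])[:,:,::-1])
E
```

```text
time: 7.2
eef_pos: [0.5416, 0.0321, 0.3166]
eef_rot: [-0.0, 0.999, 0.045, -0.001]
ft_force: [0.9, -1.2, -1.4]
width: 0.0224
finger_force: 110.7
time: 7.7
eef_pos: [0.5417, 0.0322, 0.2925]
eef_rot: [-0.0, 0.999, 0.045, -0.001]
ft_force: [0.7, 0.6, -1.6]
width: 0.0221
finger_force: 110.7
```

View pics/e.png

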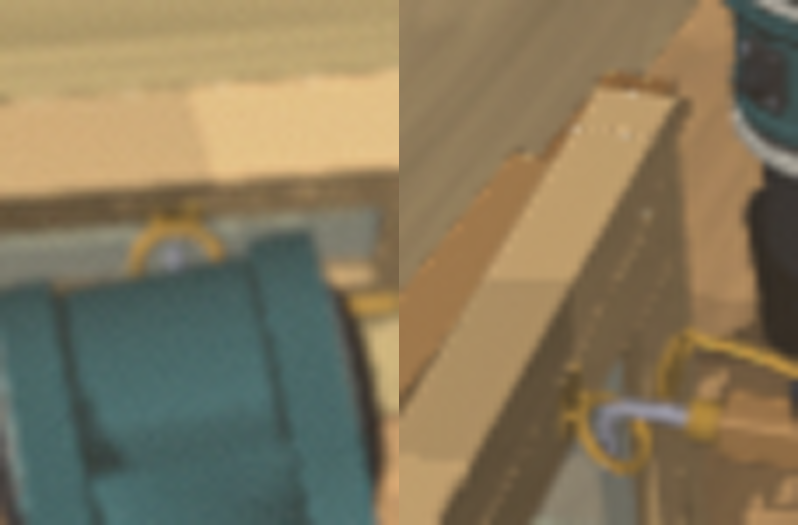

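The hook's leg is inside the ring in both panels: (175,255) in the top view and (608,435) in the scene view. I'll pull now, slowly.

Scaled: -0.004 m is -0.064, -0.003 m is -0.048.

```bash
python3 -m jog '0.01 -0.064 0 0 0 0 0;0.01 -0.064 0 0 0 0 0;0.01 -0.048 0 0 0 0 0;0.01 -0.048 0 0 0 0 0;0.01 -0.048 0 0 0 0 0' 120
python3 -m jog '0.01 -0.048 0 0.0048 0 0 0;0.01 -0.048 0 0.0048 0 0 0;0.01 -0.048 0 0.0048 0 0 0;0.01 -0.048 0 0.0048 0 0 0'
python3 -m jog '0.01 -0.048 0 0.0064 0 0 0;0.01 -0.048 0 0.0064 0 0 0;0.01 -0.048 0 0.0064 0 0 0;0.01 -0.048 0 0.0064 0 0 0'
```

```text
time: 8.43
eef_pos: [0.5264, 0.0308, 0.2945]
eef_rot: [-0.0, 0.999, 0.045, 0.002]
ft_force: [11.5, 1.0, 4.5]
width: 0.0224
finger_force: 118.5
time: 8.93
eef_pos: [0.517, 0.0298, 0.2948]
eef_rot: [-0.0, 0.999, 0.045, 0.006]
ft_force: [35.5, 1.4, 4.1]
width: 0.0225
finger_force: 118.7
time: 9.43
eef_pos: [0.502, 0.0282, 0.2913]
eef_rot: [0.0, 0.999, 0.045, 0.002]
ft_force: [7.5, -1.3, 0.1]
width: 0.0225
finger_force: 118.2
```

Scaled: -0.004 m is -0.064, 0.001 m is 0.016.

```bash
python3 -m jog '0.01 -0.064 0 0.0096 0 0 0;0.01 -0.064 0 0.0096 0 0 0;0.01 -0.064 0 0.0112 0 0 0;0.01 -0.064 0 0.0112 0 0 0;0.01 -0.064 0 0.0128 0 0 0;0.01 -0.064 0 0.0128 0 0 0;0.01 -0.064 0 0.016 0 0 0;0.01 -0.064 0 0.016 0 0 0'
python3 -m jog '0.01 -0.064 0 0.0192 0 0 0;0.01 -0.064 0 0.0192 0 0 0;0.01 -0.064 0 0.0224 0 0 0;0.01 -0.064 0 0.0224 0 0 0;0.01 -0.064 0 0.024 0 0 0;0.01 -0.064 0 0.024 0 0 0;0.01 -0.064 0 0.0272 0 0 0'
python3 - <<'E'
from h import *; from cell import bot
t=bot.camera("top")["img"];s=bot.camera("scene")["img"]
r=lambda im,x,y,w,h,k:cv2.resize(im[y:y+h,x:x+w],None,fx=k,fy=k,interpolation=cv2.INTER_CUBIC)
cv2.imwrite("pics/f.png",np.hstack([r(s,220,110,110,100,7)])[:,:,::-1])
E
```

```text
time: 10.42
eef_pos: [0.4699, 0.0253, 0.2849]
eef_rot: [0.0, 0.999, 0.045, 0.001]
ft_force: [6.4, -1.9, -0.4]
width: 0.0223
finger_force: 118.2
time: 11.3
eef_pos: [0.442, 0.0227, 0.2749]
eef_rot: [0.0, 0.999, 0.045, 0.001]
ft_force: [5.3, -2.1, 0.2]
width: 0.0225
finger_force: 118.2
```

View pics/f.png

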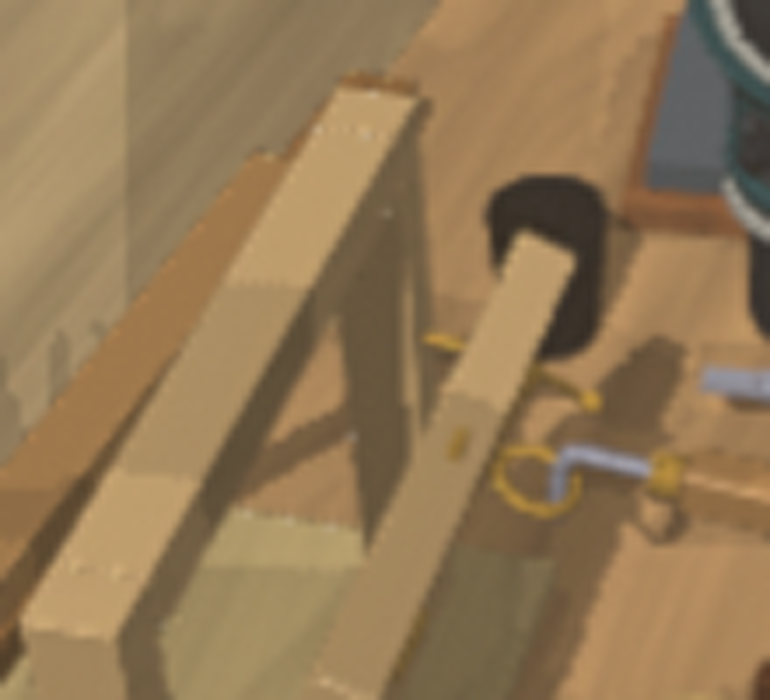

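The sash is following the hook, which sits well inside the ring at (560,480). I'll pull on to the stays.

Scaled: 0.0018 m is 0.0288, -0.004 m is -0.064.

```bash
python3 -m jog '0.01 -0.064 0 0.0272 0 0 0;0.01 -0.064 0 0.0288 0 0 0;0.01 -0.064 0 0.0304 0 0 0;0.01 -0.064 0 0.032 0 0 0;0.01 -0.064 0 0.032 0 0 0'
python3 -m jog '0.01 -0.048 0 0.0256 0 0 0;0.01 -0.048 0 0.0256 0 0 0'
python3 -m jog '0.01 -0.048 0 0.0256 0 0 0;0.01 -0.048 0 0.0256 0 0 0'
```

```text
time: 12.02
eef_pos: [0.4219, 0.0211, 0.2653]
eef_rot: [0.0, 0.999, 0.045, 0.001]
ft_force: [6.1, -2.1, -1.4]
width: 0.0222
finger_force: 117.9
time: 12.28
eef_pos: [0.4159, 0.0205, 0.2621]
eef_rot: [0.0, 0.999, 0.045, 0.001]
ft_force: [5.4, -2.6, -1.4]
width: 0.0224
finger_force: 117.9
time: 12.52
eef_pos: [0.4099, 0.02, 0.2589]
eef_rot: [0.0, 0.999, 0.045, 0.001]
ft_force: [5.6, -2.9, -0.9]
width: 0.0221
finger_force: 117.9
```

```bash
for i in 1; do python3 -m jog '0.01 -0.048 0 0.0256 0 0 0;0.01 -0.032 0 0.0192 0 0 0'; done
python3 -m jog '0.01 -0.032 0 0.0192 0 0 0;0.01 -0.032 0 0.0192 0 0 0'
python3 -m jog '0.01 -0.032 0 0.0192 0 0 0'
```

```text
time: 12.78
eef_pos: [0.4049, 0.0195, 0.2561]
eef_rot: [0.0, 0.999, 0.045, 0.001]
ft_force: [5.1, -1.5, -0.4]
width: 0.022
finger_force: 117.9
time: 13.02
eef_pos: [0.4033, 0.0194, 0.2549]
eef_rot: [-0.0, 0.999, 0.045, 0.004]
ft_force: [21.8, -1.6, 4.2]
width: 0.0222
finger_force: 118.4
time: 13.15
eef_pos: [0.4027, 0.0194, 0.2545]
eef_rot: [-0.0, 0.999, 0.045, 0.005]
ft_force: [29.0, -0.6, 6.4]
width: 0.0229
finger_force: 118.6
```

Force is 29 N, so the sash is hard on the stays. I'll slacken and unhook.

Scaled: 0.004 m is 0.064.

```bash
python3 -m jog '0.01 0.064 0 0 0 0 0;0.01 0.064 0 0 0 0 0;0.01 0.064 0 0 0 0 0;0.01 0 0 0 0 0 0'
python3 -m jog '0.01 0 0 -0.08 0 0 0;0.01 0 0 -0.08 0 0 0;0.01 0 0 -0.08 0 0 0'
python3 -m jog '0.01 0 0 -0.08 0 0 0;0.01 0 0 -0.08 0 0 0;0.01 0 0 -0.08 0 0 0;0.01 0 0 -0.08 0 0 0'
python3 -m jog '0.01 0 0 -0.096 0 0 0;0.01 0 0 -0.096 0 0 0;0.01 0 0 -0.096 0 0 0;0.01 0 0 -0.096 0 0 0'
python3 - <<'E'
from h import *; from cell import bot
t=bot.camera("top")["img"];s=bot.camera("scene")["img"]
r=lambda im,x,y,w,h,k:cv2.resize(im[y:y+h,x:x+w],None,fx=k,fy=k,interpolation=cv2.INTER_CUBIC)
cv2.imwrite("pics/g.png",np.hstack([r(s,220,120,110,100,7)])[:,:,::-1])
E
```

```text
time: 13.65
eef_pos: [0.4103, 0.0203, 0.2519]
eef_rot: [-0.0, 0.999, 0.046, -0.001]
ft_force: [0.3, -0.5, -1.3]
width: 0.0224
finger_force: 117.7
time: 14.02
eef_pos: [0.4105, 0.0202, 0.2677]
eef_rot: [-0.0, 0.999, 0.045, 0.0]
ft_force: [0.2, -0.4, -2.1]
width: 0.0222
finger_force: 117.7
time: 14.52
eef_pos: [0.4105, 0.0202, 0.2875]
eef_rot: [-0.0, 0.999, 0.045, -0.0]
ft_force: [-0.6, 0.3, -2.0]
width: 0.0222
finger_force: 117.7
time: 15.02
eef_pos: [0.4105, 0.0202, 0.3116]
eef_rot: [-0.0, 0.999, 0.045, -0.0]
ft_force: [0.2, 0.2, -1.8]
width: 0.0225
finger_force: 117.7
```

View pics/g.png

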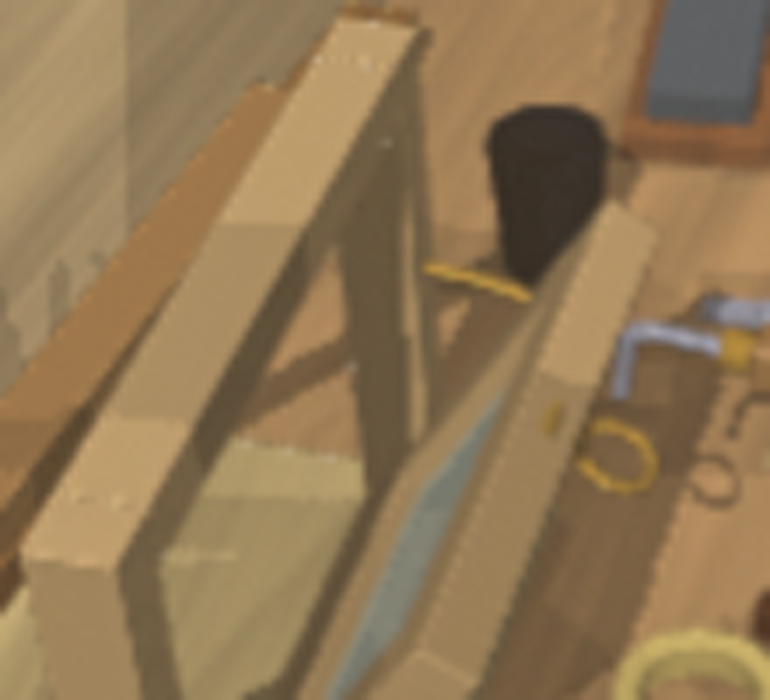

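Unhooked: the tip is clear above the ring at (620,395), and the sash stands fully open. Now I'll go back towards the notch.

Scaled: 0.03 m is 0.48, -0.02 m is -0.32.

```bash
python3 -m jog '0.01 -0.32 0 -0.32 0 0 0;0.01 -0.16 0 -0.32 0 0 0;0.01 0 0.48 0 0 0 0;0.01 0 0.64 0 0 0 0;0.01 0 0.64 0 0 0 0;0.01 0 0.64 0 0 0 0;0.01 0 0.64 0 0 0 0;0.01 0.32 0.64 0 0 0 0;0.01 0.48 0.64 0 0 0 0;0.01 0.48 0.64 0 0 0 0;0.01 0.48 0.64 0 0 0 0;0.01 0.32 0.32 0 0 0 -0.075;0.01 0 0 0 0 0 0;0.01 0 0 0 0 0 0'
python3 -c "
from h import *
go([.4944,-.3776,.16],9.6)"
```

```text
time: 16.88
eef_pos: [0.5434, -0.3389, 0.3508]
eef_rot: [-0.0, 0.997, 0.083, -0.0]
ft_force: [-0.1, -0.5, -1.3]
width: 0.0221
finger_force: 118.0
tool delta [-0.0546  0.0303  0.1908] yaw 9.470889796089462 toolz [-0.0007  0.0005 -1.    ] F [-0.1228 -0.5222 -1.3226] w 0.02207138477034959 117.97546148300171
rotvec [-0.0006  0.0006 -0.0023]
```

Scaled: 0.045 m is 0.72, 0.035 m is 0.56.

```bash
python3 -m jog '0.01 -0.44 0.24 0 0 0 0;0.01 -0.44 0.24 0.32 0 0 -0.002;0.01 0 0 0.72 0 0 0;0.01 0 0 0.72 0 0 0;0.01 0 0 0.72 0 0 0;0.01 0 0 0.56 0 0 0;0.01 0 0 0 0 0 0;0.01 0 0 0 0 0 0'
python3 - <<'E'
from h import *; from cell import bot
go([.4944,-.3776,.0824],9.6)
t=bot.camera("top")["img"];s=bot.camera("scene")["img"]
r=lambda im,x,y,w,h,k:cv2.resize(im[y:y+h,x:x+w],None,fx=k,fy=k,interpolation=cv2.INTER_CUBIC)
cv2.imwrite("pics/h.png",np.hstack([r(t,420,150,57,75,7),r(s,315,120,57,75,7)])[:,:,::-1])
c=np.array([.4944,-.3776,.16-.0074]);x=np.array([np.cos(.1676),np.sin(.1676),0])
for nm,p in(("corner",c+.12*x),("tip",c+.12*x-[0,0,.042]),("hfar",c+.065*x+[0,0,.012]),("hnear",c-.065*x+[0,0,.012])):
    print(nm,"top",(proj("top",p)[0]-[420,150]+.5)*7,"scene",(proj("scene",p)[0]-[315,120]+.5)*7+[399,0])
E
```

```text
time: 17.88
eef_pos: [0.4949, -0.378, 0.163]
eef_rot: [0.001, 0.996, 0.084, 0.001]
ft_force: [1.0, 0.9, -1.1]
width: 0.0221
finger_force: 118.0
tool delta [-0.0005 -0.0006  0.0806] yaw 9.613901673052146 toolz [ 0.0016 -0.0011 -1.    ] F [ 1.0207  0.8726 -1.0576] w 0.022108481582071276 117.9645824432373
rotvec [ 0.0013 -0.0014  0.0002]
corner top [142.9496 145.0216] scene [453.9478 113.0682]
tip top [121.7436 158.2584] scene [453.1382 171.8598]
hfar top [170.0445 259.762 ] scene [548.5742 104.7244]
hnear top [218.3617 542.6946] scene [774.269  126.0998]
```

View pics/h.png

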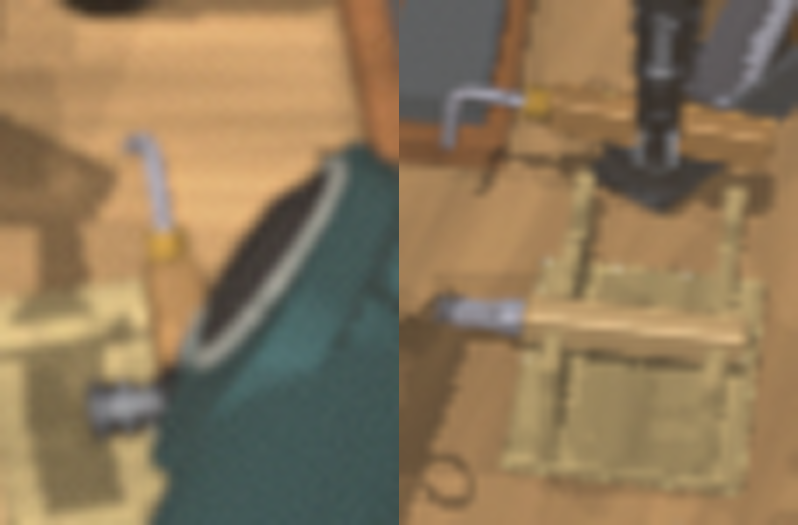

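The pole is pitched a little nose-up in the grip: the corner is at (455,92) against an expected (454,113), and the tip at (447,145) against (453,172). I'll fit the pitch.

```bash
python3 - <<'E'
from h import *
c=np.array([.4949,-.378,.163-.0074]);y=.1678;x=np.array([np.cos(y),np.sin(y),0]);z=np.array([0,0,1.])
def P(a,lx,lz,p): # nose-up p
    return c+(a[1]+lx*np.cos(p)-lz*np.sin(p))*x+(a[2]+lx*np.sin(p)+lz*np.cos(p))*z
ob=[(.122,.002,(455,94)),(.120,-.042,(447,147)),(.065,0,(550,112)),(.095,0,(500,97))]
def f(a): return np.hstack([((proj("scene",P(a,lx,lz,a[0]))[0]-[315,120]+.5)*7+[399,0]-o)/7 for lx,lz,o in ob]+[[a[1]/.003,a[2]/.003]])
r=least_squares(f,[0,0,0]);print(r.x,r.fun)
E
```

```text
[ 0.09860165 -0.00083033 -0.00049311] [-0.28466525 -0.74480416  0.1772693   0.54582632 -0.04060814 -0.4514451
 -0.20130919  0.39592926 -0.27677792 -0.16436985]
```

```bash
python3 -m jog '0.01 0 0 0 0 -0.09 0;0.01 0 0 0 0 0 0;0.01 0 0 0 0 0 0'
python3 -c "
from h import *
go([.4944,-.3776,.0835],9.6)"
```

```text
time: 18.35
eef_pos: [0.4944, -0.378, 0.1617]
eef_rot: [0.004, 0.996, 0.084, -0.044]
ft_force: [0.0, -0.8, -2.2]
width: 0.0221
finger_force: 117.9
tool delta [ 0.0069 -0.0004  0.0779] yaw 9.613755994026526 toolz [-0.0865 -0.0151 -0.9961] F [ 0.0097 -0.8278 -2.2497] w 0.022073634466411567 117.85520195960999
rotvec [0.0005 0.0879 0.0003]
```

Scaled: 0.025 m is 0.4, 0.012 m is 0.192.

```bash
python3 -m jog '0.01 0.04 0 0.4 0 0 0;0.01 0.04 0 0.4 0 0 0;0.01 0.016 0 0.192 0 0 0;0.01 0 0 0 0 0 0'
python3 -m jog '0.01 0.008 0 0.08 0 0 0;0.01 0.008 0 0.08 0 0 0;0.01 0 0 0 0 0 0'
python3 -m jog '0.01 0 0 0.048 0 0 0;0.01 0 0 0.032 0 0 0;0.01 0 0 0 0 0 0'
python3 -c "
from h import *
go([.4944,-.3776,.0824],9.6)"
```

```text
time: 18.85
eef_pos: [0.4943, -0.3779, 0.0987]
eef_rot: [0.003, 0.995, 0.084, -0.045]
ft_force: [-0.2, 0.3, -1.1]
width: 0.0225
finger_force: 117.9
time: 19.23
eef_pos: [0.4948, -0.3777, 0.0887]
eef_rot: [0.004, 0.995, 0.084, -0.045]
ft_force: [-0.0, -0.0, -2.9]
width: 0.022
finger_force: 117.9
time: 19.6
eef_pos: [0.4943, -0.3778, 0.0837]
eef_rot: [0.004, 0.995, 0.084, -0.045]
ft_force: [0.5, 0.4, -1.4]
width: 0.0226
finger_force: 117.9
tool delta [ 0.0003 -0.0002  0.0013] yaw 9.613061250356814 toolz [-0.0889 -0.0148 -0.9959] F [ 0.4746  0.4046 -1.431 ] w 0.02257098227628812 117.85785555839539
rotvec [-0.0003  0.0903  0.0002]
```

```bash
python3 -m jog '0.01 0 0 0.0192 0 0 0;0.01 0 0 0 0 0 0'
python3 -m jog '0.01 0 0 0.016 0 0 0;0.01 0 0 0 0 0 0'
```

```text
time: 19.85
eef_pos: [0.4944, -0.3779, 0.0827]
eef_rot: [0.004, 0.995, 0.084, -0.045]
ft_force: [0.9, 1.2, -0.9]
width: 0.0221
finger_force: 118.1
time: 20.1
eef_pos: [0.4944, -0.3779, 0.0825]
eef_rot: [0.004, 0.995, 0.084, -0.045]
ft_force: [-3.2, 3.5, 11.6]
width: 0.0222
finger_force: 120.1
```

Scaled: -0.05 m is -0.8, -0.04 m is -0.64.

```bash
python3 -m jog '0.03 0 0 0 0 0 0;0.04 0 0 0 0 0 0;0.05 0 0 0 0 0 0;0.065 0 0 0 0 0 0;0.07 0 0 0 0 0 0;0.07 0 0 0 0 0 0' 20
python3 -m jog '0.07 0 0 -0.16 0 0 0;0.07 0 0 -0.32 0 0 0;0.07 0 0 -0.48 0 0 0;0.07 0 0 -0.64 0 0 0;0.07 0 0 -0.8 0 0.09 0;0.07 -0.8 0.48 -0.8 0 0 0;0.07 -0.8 0.64 0 0 0 0;0.07 -0.8 0.64 0 0 0 0;0.07 0 0.64 0 0 0 0;0.07 0 0.64 0 0 0 0;0.07 0 0 0 0 0 0'
python3 - <<'E'
from h import *; from cell import bot
t=bot.camera("top")["img"];s=bot.camera("scene")["img"]
r=lambda im,x,y,w,h,k:cv2.resize(im[y:y+h,x:x+w],None,fx=k,fy=k,interpolation=cv2.INTER_CUBIC)
cv2.imwrite("pics/i.png",np.hstack([r(t,390,160,80,120,5),r(s,230,115,160//2*1,120,5)[:, :],r(s,310,115,78,120,5)][:3])[:,:,::-1][:, :][:600,:][:, :1190])
im=cv2.imread("pics/i.png");cv2.imwrite("pics/i.png",cv2.resize(im,(800,int(600*800/im.shape[1])),interpolation=cv2.INTER_AREA));print(im.shape)
E
```

```text
time: 20.85
eef_pos: [0.4942, -0.3778, 0.0816]
eef_rot: [0.004, 0.995, 0.084, -0.045]
ft_force: [-0.2, -0.3, -0.2]
width: 0.0701
finger_force: 0.0
time: 22.22
eef_pos: [0.4009, -0.5807, 0.2724]
eef_rot: [0.0, 0.997, 0.083, -0.0]
ft_force: [-1.1, 0.3, 0.7]
width: 0.0701
finger_force: 0.0
(600, 1190, 3)
```

View pics/i.png

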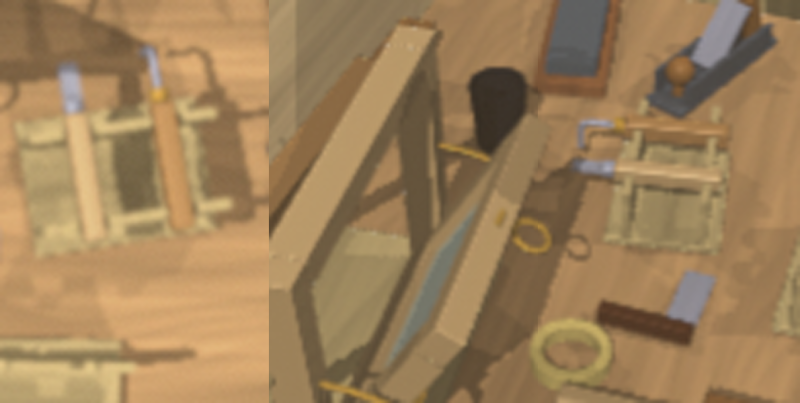

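The pole lies in its notch with the hook down ((595,130) to (725,130) in the scene panel), and the sash is open. I'll compare the pole numerically with the first picture, then hand in.

```bash
python3 - <<'E'
import cv2,numpy as np; from cell import bot
for n,(x,y,w,h) in (("scene",(318,146,52,14)),("top",(428,170,22,62))):
    a=cv2.imread(f"pics/{n}0.png",0); b=cv2.cvtColor(bot.camera(n)["img"],cv2.COLOR_RGB2GRAY)
    m=cv2.matchTemplate(cv2.resize(b[y-6:y+h+6,x-6:x+w+6],None,fx=4,fy=4),cv2.resize(a[y:y+h,x:x+w],None,fx=4,fy=4),cv2.TM_CCOEFF_NORMED)
    _,v,_,l=cv2.minMaxLoc(m); print(n,v,(np.array(l)-24)/4)
E
```

```text
scene 0.9075348973274231 [-0.25  0.  ]
top 0.895213782787323 [-0.25  0.  ]
```

```bash
python3 -c "
from cell import bot
print(bot.close_job())"
```

```text
the job is handed in; nothing more can be done
None
```

The vent was pulled open steadily until it came up hard against its stays. The pole was then unhooked and laid back in its notch, hook downwards, and the job was handed in at about 22 s of the 61 s allowed; the hand-in gave no verdict.

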